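# Load two door panels into a spring clip rack

### The job

Take the two white door panels out of the holding stand and put each one upright in the spring clip slot of its own length on the carrying rack: the long panel in the long slot, the short panel in the short slot. Press each straight down past its clips until it snaps in and stands fully home on the floor of its slot, and leave the other things on the bench where they are.

Things in the scene. Friction and masses are not known exactly. Their poses are not given: they have to be found in the camera images.
- long_panel_center (a point): Centre (half-way up) of the long panel: flat white door panel 150 mm wide (x), 14 thick (y), 120 tall (z), about 200 g, upright in a groove of the stand, leaning 0.05 rad at most. Top edge 60 mm above this point. Plain down to 29 mm above the bottom; from 29 to 17 mm a 3 mm deep groove across both faces; lowest 12 mm bevelled to 6 mm thick. Either face may point either way.
- short_panel_center (a point): Centre (half-way up) of the short panel: flat white door panel 100 mm wide (x), 14 thick (y), 120 tall (z), about 130 g, upright in a groove of the stand, leaning 0.05 rad at most. Top edge 60 mm above this point. Plain down to 29 mm above the bottom; from 29 to 17 mm a 3 mm deep groove across both faces; lowest 12 mm bevelled to 6 mm thick. Either face may point either way.
- long_slot: The long slot, for the long panel: fixed steel shoe on the rack's tray. Origin: centre of its underside, 12 mm above the bench. x along the slot, y across, z up. Floor at z = 8 mm: a panel fully home has its centre at z = 68, top edge at z = 128 mm. 158 mm between the end stops, which flare out 10 mm from z = 40 to 61 mm. Trough 17 mm wide, walls up to z = 26 mm. Which of the two places it has varies.
- short_slot: The short slot, for the short panel: fixed steel shoe on the rack's tray. Origin: centre of its underside, 12 mm above the bench. x along the slot, y across, z up. Floor at z = 8 mm: a panel fully home has its centre at z = 68, top edge at z = 128 mm. 108 mm between the end stops, which flare out 10 mm from z = 40 to 61 mm. Trough 17 mm wide, walls up to z = 26 mm. Which of the two places it has varies.
- long_slot_clips (a point): Middle of the long slot at the height of its clip noses, 31 mm above its underside. At 45 mm to each side along x is a pair of sprung clips 30 mm long: noses 6 mm apart, flared above to a 26 mm mouth 16 mm higher. They part as the panel goes down and snap into its groove at home. A panel only set down rests nearly 20 mm too high; pressing it home, near its middle, takes 10 to 20 N.
- short_slot_clips (a point): Middle of the short slot at the height of its clip noses, 31 mm above its underside. At 30 mm to each side along x is a pair of sprung clips 30 mm long: noses 6 mm apart, flared above to a 26 mm mouth 16 mm higher. They part as the panel goes down and snap into its groove at home. A panel only set down rests nearly 20 mm too high; pressing it home, near its middle, takes 10 to 20 N.
- rack: The carrying rack: a grey tray 240 x 240 x 12 mm fixed on the bench, carrying the two clip slots side by side, 120 mm apart, both along its x; at its two x ends a steel hoop across y, 65 mm high, 113 mm from the centre. Origin: centre of its underside on the bench, z up.
- stand: The wooden holding stand, fixed on the bench: a base 190 x 180 x 12 mm with two open grooves along its x, 100 mm apart, each 17 mm wide between walls 120 mm long whose tops are 48 mm above the bench. The panels stand in the grooves on the base's top, 12 mm above the bench. Origin: centre of its underside, z up.
- tin: a steel tin with a paper band, 56 mm across, 85 mm tall, standing between the stand and the rack. Bystander; origin at its underside.
- jar: a glass jar with a steel cap, 60 mm across, 90 mm tall, near the far edge of the bench. Bystander; origin at its underside.
- glue: a white glue bottle with an orange cap, 52 mm across, 160 mm tall, near the far edge. Bystander; origin at its underside.
- hammer: a hammer lying near the far edge, about 260 mm long. Bystander; origin at its underside.
- screwdriver: a screwdriver lying near the robot. Bystander; origin at its underside.
- wrench: a wrench lying near the robot. Bystander; origin at its underside.
- offcut: an offcut of pale wood, 110 x 45 x 30 mm, lying between the stand and the rack. Bystander; origin at its underside.

How it is judged (in metres and radians):
At the end, for the whole second after the job is handed in: Each panel stands in the slot of its own length, fully home: its centre 64 to 71 mm above the slot's underside (68 mm is home), within 6 mm of the slot's middle along it and 8 mm across it, in line within 0.08 rad and upright within 0.10 rad (x of long_panel_center in the frame of long_slot between -0.006 and 0.006 m and y of long_panel_center in the frame of long_slot between -0.008 and 0.008 m and z of long_panel_center in the frame of long_slot between 0.064 and 0.071 m and angle between the x axis of long_panel_center and the x axis of long_slot, either way round below 0.08 rad and angle between each of long_panel_center, short_panel_center's own z axis and vertical below 0.1 rad and x of short_panel_center in the frame of short_slot between -0.006 and 0.006 m and y of short_panel_center in the frame of short_slot between -0.008 and 0.008 m and z of short_panel_center in the frame of short_slot between 0.064 and 0.071 m and angle between the x axis of short_panel_center and the x axis of short_slot, either way round below 0.08 rad); the robot touches nothing.
It fails at once if another thing on the bench (tin, jar, glue bottle, hammer, screwdriver, wrench, offcut) is shifted by more than 40 mm (distance of any of tin, jar, glue, hammer, screwdriver, wrench, offcut from where it was at the start of the episode above 0.04 m).
It also fails if it takes over 72 s, if anything falls off the work surface, if the arm or the gripper's body presses on something with over 40 N, if the wrist force passes 120 N, or if a joint passes its speed limit or range.

### The arm

A 7-joint arm with a two-finger parallel gripper is mounted at the origin on the work surface. World frame = base frame: x ahead of the robot, y to its left, z up, the work surface at z = 0. Lengths are in mm, angles in rad, forces in N, time in s.
With the tool pointing down it reaches from about 425 to 975 mm from the base axis. Payload 16.7 kg.
Tool frame: the origin (TCP) lies at the very end of the fingers, on their centre line; the grasp point (between the pads) lies 19 mm behind it; x points along the fingers, y is the direction in which the jaws open and shut, and the axes are right-handed (so a half turn about x gives the same grasp; the last joint's range is limited). The gripper opens to 85 mm and grips with 20 to 120 N. Pads are 22 mm wide; open, the fingers measure 114 mm over their backs; the gripper's body (76 mm by 85 mm) begins 54 mm behind the grasp point. The pads swing forward as they close: fully open they stand 13 mm farther back than shut.
Start: joints at [-1.321, 0.426, 0.074, 1.606, -0.034, 1.111, -0.067], TCP at [262.733, 621.728, 207.202] pointing down, gripper open.
Joint ranges: [-2.85, 2.85], [-0.5, 2.14], [-1.23, 1.37], [0.21, 2.46], [-1.02, 4.16], [0.16, 2.05], [-2.73, 2.73]. Speed limits (rad/s): [1.89, 1.89, 2.39, 2.39, 3.01, 3.01, 3.01].

### API

Orientations are given as a 3x3 rotation matrix whose columns are the frame's x, y, z axes.
In Python, from workcell import bot gives the robot as it stands. The module is installed in compiled form; this text tells all that it offers.
- The arm moves only by the tool play_rows, never from a script. Its argument "steps" is a list of rows, each an object of numbers: "jaw": the closure, from -1 (fully open) to 1 (shut); "tx", "ty", "tz": the shift along the tool's x, y, z in m; "ax", "ay", "az": the turn, a rotation vector about the tool's x, y, z in rad. A call has exactly 8 rows; each row shifts and turns the commanded pose from where the row before left it, along the tool's axes as they then stand; what a row does not reach is not made up. A row lasts 1/10 s, in which the tool goes at most 50 mm and 8.59 degrees, less where a joint would pass 70% of its speed; a pose out of reach is approached as far as the arm can. A call with a gripper value outside its range is refused whole. The fingers move at their own pace and stop on an object; "squeeze" is the grip in N (left out, the last holds). Time passes only in rows, so rows that do not move let the fingers close, or fill a call up. It gives the time, the measured TCP pose, the force and the opening at its end, in the units of the state.
- bot.sense(): the state, without advancing time (a new reading comes with each control period).
- bot.snapshot(name): name is "scene" or "side" or "wrist"; returns (picture, depth): 480x640x3 uint8, red, green, blue; 480x640 float32, mm along the optical axis (not along the pixel's ray), 0 where there is no reading.
- bot.camera_info(name): a dict with "fx", "fy", "cx", "cy" (pixels), "extrinsics" (4x4, takes a point from camera to world coordinates); the wrist camera has in their place "mount" (4x4, takes a point from camera to tool coordinates, whose origin is the TCP and whose axes are the tool frame's). Camera axes: x right, y down, z forward; pixel columns grow to the right and rows downward; lengths in mm; the calibration is good to about 2 mm. A picture is of the moment at which its call begins: read the wrist's pose just before it. camera_info takes no time and is no camera call.
- bot.finish_job(): hands the job in, once; it reports no verdict.
Trained networks look in the newest picture that a camera, given by its name, has taken for a name from the list of things; names that differ only in an ending like _2 or _b are one class to them, and where a whole thing is asked for, a point or a joint stands for the part that bears it (a point fixed in the world has none). Each returns a list of dicts, best first, with "confidence" (0 to 1); they miss things now and then, are a little off and sometimes report something else, mostly with a low value. They report only what shows in the picture. A call takes as long as a camera call.
- bot.outline_of(camera, label): "pixels" (480x640 bool, what is visible of it).
- bot.landmark_of(camera, label): "point" ([x, y, z] in mm, in the coordinates of the camera as it stood for that picture, good to about 4 mm: a listed point, or the origin of a listed thing).
The state is a dict: "t": time; "qpos": joint angles; "dq": joint speeds; "tau": joint torques, N m; "tool_pos": TCP position; "orientation": TCP orientation; "force": force on the tool from outside, world axes, zero at the start; "ft_torque": the same for the moment, N m; "width": opening from 0.0 (shut) to 1.0 (fully open).
Only numpy, scipy, OpenCV 4.12 (cv2) and the standard library are available. Lean on these libraries where they do the work, as an engineer would, in place of code of your own. Each camera call takes 0.05 s, during which the arm holds its last target.

## Working session

There is one attempt and no reset: what is moved stays moved. The work goes in short steps, Python scripts to look and compute and a tool call to move; the robot and the scene stay as the last step left them, time stands still between calls to the robot, and variables do not carry over. Pictures are saved under pics/ and viewed, and the job is handed in when it is done.

Besides the shell and the picture viewer there is one more tool, called after "Call:" in YAML: its name, and indented under it one key for each argument. play_rows: Moves the arm, as the interface text tells. Its arguments: {"type":"object","properties":{"steps":{"type":"array"},"squeeze":{"type":"number"}},"required":["steps"]}

```bash
mkdir -p pics; cat > h.py <<'E'
from workcell import bot
import numpy as np, cv2
def snap(n,f=None):
    p,d=bot.snapshot(n)
    if f: cv2.imwrite('pics/'+f,p[:,:,::-1])
    return p,d
def ext(n,s=None):
    c=bot.camera_info(n)
    if 'extrinsics' in c: return c,np.array(c['extrinsics'])
    s=s or bot.sense()
    T=np.eye(4);T[:3,:3]=np.array(s['orientation']);T[:3,3]=s['tool_pos']
    return c,T@np.array(c['mount'])
def cloud(n,d,s=None):
    c,T=ext(n,s)
    v,u=np.mgrid[0:480,0:640]
    P=np.stack([(u-c['cx'])/c['fx']*d,(v-c['cy'])/c['fy']*d,d],-1)
    W=P@T[:3,:3].T+T[:3,3]
    W[d<=0]=np.nan
    return W
E
python3 - <<'E'
from h import *
np.set_printoptions(precision=3,suppress=True)
s=bot.sense();print(s)
names="long_panel_center short_panel_center long_slot short_slot long_slot_clips short_slot_clips rack stand tin offcut".split()
for n in ["scene","side"]:
    p,d=snap(n,n+'0.png'); c,T=ext(n); print(n,T)
    np.save(n+'0.npy',cloud(n,d))
    for l in names:
        for r in bot.landmark_of(n,l)[:2]:
            print(n,l,round(r['confidence'],2),(T[:3,:3]@np.array(r['point'])+T[:3,3]).round(0))
print(bot.sense()['t'])
E
```

```text
{'t': 0.0, 'qpos': array([-1.32 ,  0.427,  0.074,  1.607, -0.034,  1.111, -0.067]), 'dq': array([ 0.001, -0.001, -0.001,  0.   , -0.   ,  0.   , -0.001]), 'tau': array([ -0.001, -94.985,   3.76 , -46.35 ,   0.019,   0.01 ,   0.   ]), 'tool_pos': array([262.586, 621.36 , 206.507]), 'orientation': array([[-0.   ,  0.389,  0.921],
       [-0.001,  0.921, -0.389],
       [-1.   , -0.001,  0.   ]]), 'force': array([ 0.166, -0.767, -0.25 ]), 'ft_torque': array([-0.01 ,  0.01 , -0.009]), 'width': 1.0016763668000819}
scene [[  -0.23     0.746   -0.625 1169.627]
 [   0.973    0.174   -0.151  166.032]
 [  -0.004   -0.642   -0.766  797.675]
 [   0.       0.       0.       1.   ]]
scene long_panel_center 0.65 [524. 149.  75.]
scene short_panel_center 0.88 [521. 247.  74.]
scene long_slot 0.6 [ 601. -295.   10.]
scene long_slot 0.39 [ 602. -293.   46.]
scene short_slot 0.7 [ 567. -175.    9.]
scene long_slot_clips 0.84 [ 604. -292.   47.]
scene long_slot_clips 0.41 [765. 249.   0.]
scene short_slot_clips 0.93 [ 567. -177.   44.]
scene rack 0.87 [ 587. -235.    4.]
scene stand 0.56 [518. 199.   1.
[... 245 characters left out ...]
737  807.767]
 [   0.       0.       0.       1.   ]]
side long_panel_center 0.84 [523. 147.  73.]
side short_panel_center 0.88 [522. 250.  72.]
side short_panel_center 0.34 [ 588. -234.    5.]
side long_slot 0.98 [ 604. -295.   10.]
side short_slot 0.71 [420.   1.   1.]
side short_slot 0.58 [ 571. -180.   16.]
side long_slot_clips 0.62 [ 606. -288.   46.]
side long_slot_clips 0.51 [ 585. -234.    8.]
side short_slot_clips 0.6 [ 569. -178.   46.]
side short_slot_clips 0.42 [ 583. -234.    8.]
side rack 0.85 [ 586. -233.    6.]
side rack 0.45 [ 570. -177.   44.]
side stand 0.66 [520. 201.   0.]
side tin 0.68 [764. 251.   0.]
side tin 0.56 [592.  14.  -1.]
side offcut 0.64 [419.  -2.  -3.]
1.1
```

View pics/scene0.png

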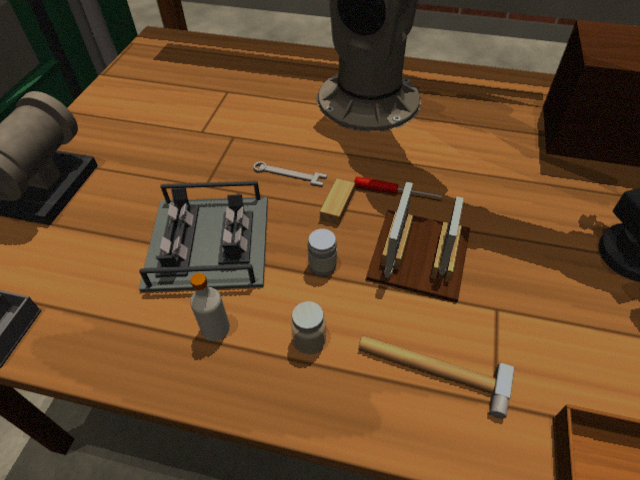

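View pics/side0.png

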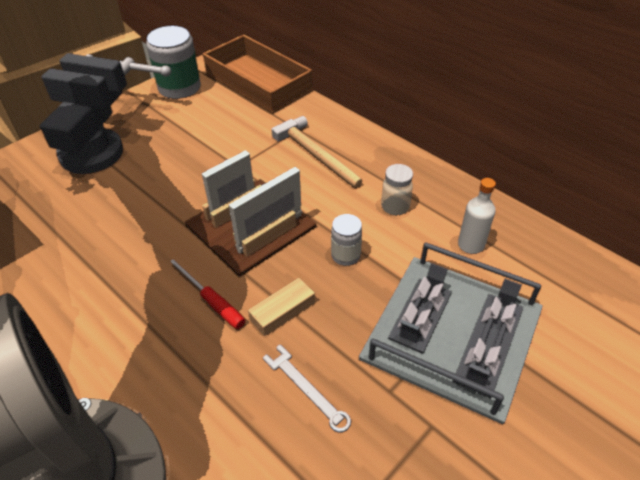

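The scene view shows the rack at about (208,240) with the long slot on its left (~(178,238)) and the short slot on its right (~(235,228)). The stand is at about (420,255), with the long panel left and the short panel right. The tin (322,252) and offcut (338,200) sit between rack and stand. Next I'll refine the positions from depth.

```bash
python3 - <<'E'
from h import *
np.set_printoptions(precision=3,suppress=True)
def rect(Q,l):
    r=cv2.minAreaRect(Q[:,:2].astype(np.float32)); b=cv2.boxPoints(r)
    e=[(np.linalg.norm(b[(i+1)%4]-b[i]),b[(i+1)%4]-b[i]) for i in range(2)];e.sort(key=lambda a:a[0])
    a=e[1][1]; ang=np.arctan(a[1]/a[0])
    print(l,len(Q),'c',np.array(r[0]).round(1),'size',round(e[1][0],1),round(e[0][0],1),'ang',round(ang,3),'z',np.percentile(Q[:,2],[2,50,98]).round(1))
for n in ["scene","side"]:
    W=np.load(n+'0.npy').reshape(-1,3);W=W[~np.isnan(W[:,0])]
    for l,(x,y) in dict(long=(523,148),short=(521,248)).items():
        m=(abs(W[:,0]-x)<110)&(abs(W[:,1]-y)<45)
        for lo,hi in [(128,140),(100,126),(60,95)]:
            Q=W[m&(W[:,2]>lo)&(W[:,2]<hi)]; 
            if len(Q)>5: rect(Q,(n,l,lo))
    m=(abs(W[:,0]-587)<160)&(abs(W[:,1]+235)<150)
    Q=W[m&(W[:,2]>8)&(W[:,2]<16)]; rect(Q,(n,'tray'))
    # slots in assumed rack frame
    for l,c in dict(long=(603,-294),short=(569,-178)).items():
        mm=(np.hypot(W[:,0]-c[0],W[:,1]-c[1])<100)
        u=(W[:,:2]-c)@np.array([.962,.274]); v=(W[:,:2]-c)@np.array([-.274,.962])
        Q=W[mm&(abs(v)<30)&(abs(u)<95)&(W[:,2]>50)&(W[:,2]<80)]
        rect(Q,(n,l,'>50'))
        k=mm&(abs(v)<35)&(abs(u)<100)&(W[:,2]>30)
        print(np.c_[u,v,W[:,2]][k].min(0),np.c_[u,v,W[:,2]][k].max(0))
E
```

```text
('scene', 'long', 128) 459 c [524.9 149.3] size 153.4 14.2 ang -0.07 z [129.4 132.4 134.9]
('scene', 'long', 100) 129 c [526.6 155.2] size 151.7 14.1 ang -0.154 z [100.8 113.3 125.3]
('scene', 'long', 60) 173 c [527.  150.6] size 150.2 14.2 ang -0.089 z [61.9 79.  94.6]
('scene', 'short', 128) 319 c [517.9 249.9] size 104.5 14.0 ang -0.072 z [129.5 132.7 134.7]
('scene', 'short', 100) 104 c [522.  244.8] size 96.4 13.6 ang 0.039 z [100.5 113.3 125.9]
('scene', 'short', 60) 129 c [519.6 248. ] size 100.4 13.9 ang -0.031 z [60.7 78.7 94.5]
('scene', 'tray') 5378 c [ 586.4 -236. ] size 244.3 241.3 ang 0.284 z [ 9.3 12.6 15.4]
('scene', 'long', '>50') 534 c [ 603.3 -293.9] size 187.7 35.7 ang 0.283 z [50.3 58.3 74.7]
[-93.546 -19.648  30.079] [94.181 21.423 76.553]
('scene', 'short', '>50') 532 c [ 569.  -178.7] size 140.3 34.4 ang 0.273 z [50.4 58.3 74.9]
[-70.397 -20.197  30.01 ] [70.081 21.218 78.022]
('side', 'long', 128) 549 c [524.4 149.4] size 150.5 18.3 ang -0.053 z [128.3 131.7 134.5]
('side', 'long', 100) 767 c [523.6 143.1] size 150.4 17.3 ang -0.154 z [100.4 113.2 125.4]
('side', 'long', 60) 976 c [523.9 143. ] size 151.5 15.7 ang -0.147 z [60.9 77.9 94.2]
('side', 'short', 128) 341 c [518.1 248.4] size 100.8 20.0 ang -0.07 z [128.3 131.7 134.6]
('side', 'short', 100) 538 c [518.2 247.4] size 101.9 14.7 ang -0.087 z [100.5 113.2 125.3]
('side', 'short', 60) 683 c [517.8 244.5] size 102.4 16.4 ang -0.174 z [60.8 77.8 94. ]
('side', 'tray') 9900 c [ 586.5 -235.6] size 243.1 240.3 ang 0.28 z [ 9.2 12.2 15. ]
('side', 'long', '>50') 841 c [ 603.1 -293.4] size 188.6 33.9 ang 0.279 z [50.4 58.  74.7]
[-93.987 -19.848  30.006] [94.609 21.005 77.902]
('side', 'short', '>50') 782 c [ 570.7 -177.8] size 140.6 34.2 ang 0.282 z [50.2 58.2 74.6]
[-68.624 -21.18   30.02 ] [72.015 19.724 76.224]
```

```bash
cat >> h.py <<'E'
def go(pos,yaw):
    s=bot.sense();R=np.array(s['orientation']);p=np.array(s['tool_pos'])
    d=R.T@(np.array(pos)-p)
    x=np.array([0,0,-1.]);y=np.array([-np.sin(yaw),np.cos(yaw),0]);z=np.cross(x,y)
    Rt=np.stack([x,y,z],1)
    rv=cv2.Rodrigues(R.T@Rt)[0].ravel()
    print('t',round(s['t'],2),'pos',p.round(1),'F',np.round(s['force'],1),'w',round(s['width'],3),'q',np.round(s['qpos'],2))
    print('shift m total',(d/1000).round(4),'turn',rv.round(4))
E
python3 - <<'E'
from h import *
np.set_printoptions(precision=4,suppress=True)
for n in ["scene","side"]:
    W=np.load(n+'0.npy').reshape(-1,3);W=W[~np.isnan(W[:,0])]
    for l,(x,y) in dict(long=(523,149),short=(518,249)).items():
        m=(abs(W[:,0]-x)<90)&(abs(W[:,1]-y)<35)&(W[:,2]>129)&(W[:,2]<136)
        Q=W[m][:,:2]; a=np.linalg.svd(Q-Q.mean(0),full_matrices=False)[2][0]; print(n,l,Q.mean(0),np.arctan(a[1]/a[0]))
    m=(abs(W[:,0]-520)<130)&(abs(W[:,1]-199)<130)&(W[:,2]>8)&(W[:,2]<16)
    r=cv2.minAreaRect(W[m][:,:2].astype(np.float32));print(n,'stand',r)
go((522,150,230),-0.06)
p,d=bot.snapshot("scene");c,T=ext("scene")
for l in ["glue","jar"]:
    for r in bot.landmark_of("scene",l)[:1]:
        print(l,round(r['confidence'],2),(T[:3,:3]@np.array(r['point'])+T[:3,3]).round(0))
E
```

```text
scene long [529.4641 149.1767] -0.07055123506584024
scene short [520.9794 249.618 ] -0.06787723199414744
scene stand ((517.3815307617188, 199.98696899414062), (180.1849822998047, 195.42677307128906), 86.06121826171875)
side long [520.9591 148.6803] -0.06852279721973002
side short [517.0151 248.8535] -0.0716893613033432
side stand ((517.2117919921875, 199.6136474609375), (183.7711639404297, 190.43218994140625), 86.1934585571289)
t 1.1 pos [262.7 621.7 207.2] F [ 0.2  0.2 -0.1] w 1.003 q [-1.32  0.43  0.07  1.61 -0.03  1.11 -0.07]
shift m total [-0.0228 -0.3336  0.4225] turn [-0.3398 -0.      0.0001]
glue 0.71 [ 776. -142.    1.]
jar 0.69 [759.  28.   0.]
```

Call:
play_rows:
  steps:
    - {"jaw":-1,"tx":-0.0019,"ty":-0.0278,"tz":0.0352}
    - {"jaw":-1,"tx":-0.0019,"ty":-0.0278,"tz":0.0352}
    - {"jaw":-1,"tx":-0.0019,"ty":-0.0278,"tz":0.0352}
    - {"jaw":-1,"tx":-0.0019,"ty":-0.0278,"tz":0.0352}
    - {"jaw":-1,"tx":-0.0019,"ty":-0.0278,"tz":0.0352}
    - {"jaw":-1,"tx":-0.0019,"ty":-0.0278,"tz":0.0352}
    - {"jaw":-1,"tx":-0.0019,"ty":-0.0278,"tz":0.0352}
    - {"jaw":-1,"tx":-0.0019,"ty":-0.0278,"tz":0.0352}
  squeeze: 80

```text
invalid input at $.steps[0]: expected keys jaw, tx, ty, tz, ax, ay, az
```

Call:
play_rows:
  steps:
    - {"jaw":-1,"tx":-0.0019,"ty":-0.0278,"tz":0.0352}
    - {"jaw":-1,"tx":-0.0019,"ty":-0.0278,"tz":0.0352}
    - {"jaw":-1,"tx":-0.0019,"ty":-0.0278,"tz":0.0352}
    - {"jaw":-1,"tx":-0.0019,"ty":-0.0278,"tz":0.0352}
    - {"jaw":-1,"ax":-0.11}
    - {"jaw":-1,"ax":-0.11}
    - {"jaw":-1,"ax":-0.11}
    - {"jaw":-1}

```text
invalid input at $.steps[0]: expected keys jaw, tx, ty, tz, ax, ay, az
```

```bash
python3 - <<'E'
from h import *
go((524.7,149.2,160),-0.07)
p,d=snap("wrist",'w1.png'); W=cloud("wrist",d).reshape(-1,3);W=W[~np.isnan(W[:,0])]
for l,(x,y) in dict(long=(523,149),short=(518,249)).items():
    m=(abs(W[:,0]-x)<110)&(abs(W[:,1]-y)<35)&(W[:,2]>125)&(W[:,2]<140)
    Q=W[m]
    if len(Q)>5:print(l,len(Q),Q[:,2].mean(),cv2.minAreaRect(Q[:,:2].astype(np.float32)))
E
```

```text
t 1.25 pos [262.7 621.7 207.2] F [ 0.   0.3 -0. ] w 1.001 q [-1.32  0.43  0.07  1.61 -0.03  1.11 -0.07]
shift m total [ 0.0472 -0.3333  0.4253] turn [-3.299e-01 -1.000e-04  0.000e+00]
```

View pics/w1.png

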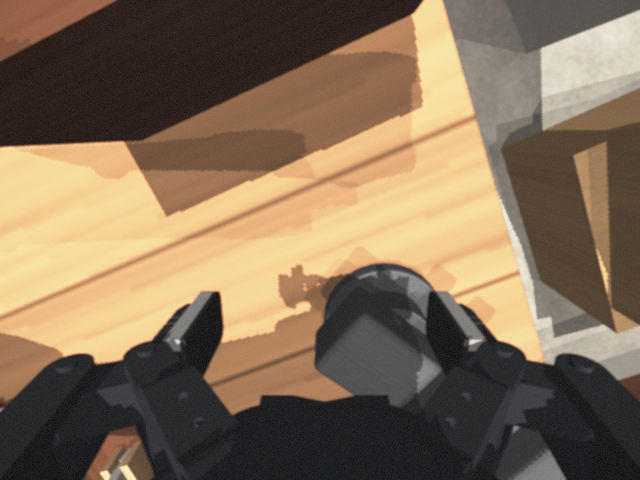

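The arm hasn't moved, because both calls were refused: every row needs all seven keys. The wrist view shows only the fingers over the bench at about (200,310) and (450,310).

Call:
play_rows:
  steps:
    - {"jaw":-1,"tx":-0.0019,"ty":-0.0278,"tz":0.0352,"ax":0,"ay":0,"az":0}
    - {"jaw":-1,"tx":-0.0019,"ty":-0.0278,"tz":0.0352,"ax":0,"ay":0,"az":0}
    - {"jaw":-1,"tx":-0.0019,"ty":-0.0278,"tz":0.0352,"ax":0,"ay":0,"az":0}
    - {"jaw":-1,"tx":-0.0019,"ty":-0.0278,"tz":0.0352,"ax":0,"ay":0,"az":0}
    - {"jaw":-1,"tx":-0.0019,"ty":-0.0278,"tz":0.0352,"ax":0,"ay":0,"az":0}
    - {"jaw":-1,"tx":-0.0019,"ty":-0.0278,"tz":0.0352,"ax":0,"ay":0,"az":0}
    - {"jaw":-1,"tx":-0.0019,"ty":-0.0278,"tz":0.0352,"ax":0,"ay":0,"az":0}
    - {"jaw":-1,"tx":-0.0019,"ty":-0.0278,"tz":0.0352,"ax":0,"ay":0,"az":0}
  squeeze: 80

```text
t: 2.1
tool_pos: [436.2, 305.6, 222.7]
orientation: [[0.0, 0.389, 0.921], [0.0, 0.921, -0.389], [-1.0, 0.001, 0.0]]
force: [0.2, 1.4, 0.3]
width: 1.003
```

```bash
python3 - <<'E'
from h import *
go((524.7,149.2,230),-0.07)
E
```

```text
t 2.1 pos [436.2 305.6 222.7] F [0.2 1.4 0.3] w 1.003 q [-0.92  0.18  0.22  1.92 -0.04  1.05  0.48]
shift m total [-0.0073 -0.1096  0.1424] turn [-3.298e-01  1.000e-04 -5.000e-04]
```

Call:
play_rows:
  steps:
    - {"jaw":-1,"tx":-0.0018,"ty":-0.0274,"tz":0.0356,"ax":0,"ay":0,"az":0}
    - {"jaw":-1,"tx":-0.0018,"ty":-0.0274,"tz":0.0356,"ax":0,"ay":0,"az":0}
    - {"jaw":-1,"tx":-0.0018,"ty":-0.0274,"tz":0.0356,"ax":0,"ay":0,"az":0}
    - {"jaw":-1,"tx":-0.0018,"ty":-0.0274,"tz":0.0356,"ax":0,"ay":0,"az":0}
    - {"jaw":-1,"tx":0,"ty":0,"tz":0,"ax":-0.11,"ay":0,"az":0}
    - {"jaw":-1,"tx":0,"ty":0,"tz":0,"ax":-0.11,"ay":0,"az":0}
    - {"jaw":-1,"tx":0,"ty":0,"tz":0,"ax":-0.11,"ay":0,"az":0}
    - {"jaw":-1,"tx":0,"ty":0,"tz":0,"ax":0,"ay":0,"az":0}

```text
t: 2.9
tool_pos: [524.1, 150.7, 229.7]
orientation: [[0.0, 0.068, 0.998], [0.0, 0.998, -0.068], [-1.0, 0.0, 0.0]]
force: [0.1, 0.0, 0.6]
width: 1.0
```

```bash
python3 - <<'E'
from h import *
go((524.7,149.2,100),-0.07)
p,d=snap("wrist",'w2.png'); W=cloud("wrist",d).reshape(-1,3);W=W[~np.isnan(W[:,0])]
for l,(x,y) in dict(long=(523,149),short=(518,249)).items():
    m=(abs(W[:,0]-x)<110)&(abs(W[:,1]-y)<35)&(W[:,2]>125)&(W[:,2]<140)
    Q=W[m]
    if len(Q)>5:print(l,len(Q),Q[:,2].mean(),cv2.minAreaRect(Q[:,:2].astype(np.float32)))
E
```

```text
t 2.9 pos [524.1 150.7 229.7] F [0.1 0.  0.6] w 1.0 q [-0.66  0.19  0.3   1.89 -0.06  1.07  1.17]
shift m total [ 0.1297 -0.0015  0.0007] turn [ 0.002   0.0001 -0.0001]
long 3232 132.46014577166207 ((525.684814453125, 150.2306365966797), (14.00678825378418, 149.50701904296875), 85.9732666015625)
short 2573 131.92639639128555 ((519.2894897460938, 250.55738830566406), (14.617961883544922, 99.66425323486328), 85.90047454833984)
```

View pics/w2.png

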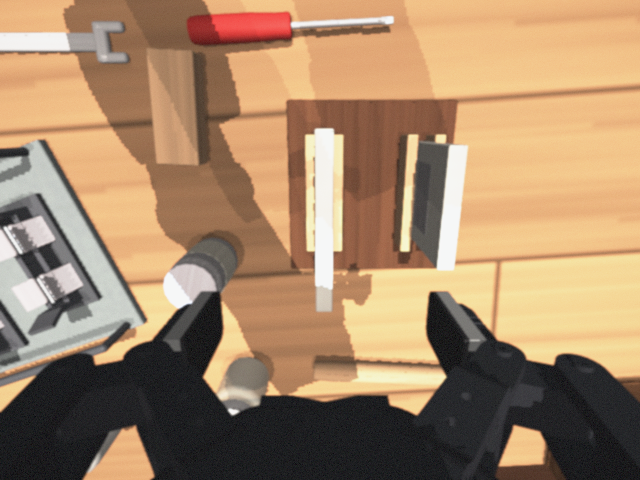

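The wrist view shows the long panel centred between the open fingers, its top edge running from (325,130) to (325,285), which agrees with the depth fit. Descending now.

Call:
play_rows:
  steps:
    - {"jaw":-1,"tx":0.025,"ty":-0.0008,"tz":0.0012,"ax":0,"ay":0,"az":0}
    - {"jaw":-1,"tx":0.025,"ty":0,"tz":0,"ax":0,"ay":0,"az":0}
    - {"jaw":-1,"tx":0.025,"ty":0,"tz":0,"ax":0,"ay":0,"az":0}
    - {"jaw":-1,"tx":0.025,"ty":0,"tz":0,"ax":0,"ay":0,"az":0}
    - {"jaw":-1,"tx":0.02,"ty":0,"tz":0,"ax":0,"ay":0,"az":0}
    - {"jaw":-1,"tx":0.01,"ty":0,"tz":0,"ax":0,"ay":0,"az":0}
    - {"jaw":1,"tx":0,"ty":0,"tz":0,"ax":0,"ay":0,"az":0}
    - {"jaw":1,"tx":0,"ty":0,"tz":0,"ax":0,"ay":0,"az":0}
  squeeze: 80

```text
t: 3.75
tool_pos: [525.6, 150.1, 100.3]
orientation: [[0.001, 0.071, 0.997], [0.0, 0.997, -0.071], [-1.0, 0.0, 0.001]]
force: [-0.7, -0.1, -0.2]
width: 0.695
```

Call:
play_rows:
  steps:
    - {"jaw":1,"tx":0,"ty":0,"tz":0,"ax":0,"ay":0,"az":0}
    - {"jaw":1,"tx":0,"ty":0,"tz":0,"ax":0,"ay":0,"az":0}
    - {"jaw":1,"tx":0,"ty":0,"tz":0,"ax":0,"ay":0,"az":0}
    - {"jaw":1,"tx":0,"ty":0,"tz":0,"ax":0,"ay":0,"az":0}
    - {"jaw":1,"tx":0,"ty":0,"tz":0,"ax":0,"ay":0,"az":0}
    - {"jaw":1,"tx":0,"ty":0,"tz":0,"ax":0,"ay":0,"az":0}
    - {"jaw":1,"tx":0,"ty":0,"tz":0,"ax":0,"ay":0,"az":0}
    - {"jaw":1,"tx":0,"ty":0,"tz":0,"ax":0,"ay":0,"az":0}

```text
t: 4.55
tool_pos: [525.6, 150.3, 100.5]
orientation: [[0.001, 0.07, 0.998], [0.001, 0.998, -0.07], [-1.0, 0.001, 0.001]]
force: [-2.9, -1.1, 10.9]
width: 0.126
```

Call:
play_rows:
  steps:
    - {"jaw":1,"tx":-0.005,"ty":0,"tz":0,"ax":0,"ay":0,"az":0}
    - {"jaw":1,"tx":-0.01,"ty":0,"tz":0,"ax":0,"ay":0,"az":0}
    - {"jaw":1,"tx":-0.02,"ty":0,"tz":0,"ax":0,"ay":0,"az":0}
    - {"jaw":1,"tx":-0.025,"ty":0,"tz":0,"ax":0,"ay":0,"az":0}
    - {"jaw":1,"tx":-0.025,"ty":0,"tz":0,"ax":0,"ay":0,"az":0}
    - {"jaw":1,"tx":-0.025,"ty":0,"tz":0,"ax":0,"ay":0,"az":0}
    - {"jaw":1,"tx":-0.01,"ty":0,"tz":0,"ax":0,"ay":0,"az":0}
    - {"jaw":1,"tx":0,"ty":0,"tz":0,"ax":0,"ay":0,"az":0}

```text
t: 5.35
tool_pos: [525.8, 150.2, 221.0]
orientation: [[0.002, 0.07, 0.998], [0.001, 0.998, -0.07], [-1.0, 0.001, 0.002]]
force: [-0.0, -0.6, -2.7]
width: 0.129
```

```bash
python3 - <<'E'
from h import *
go((603,-293.5,220),0.281)
snap("side",'s2.png')
E
```

```text
t 5.35 pos [525.8 150.2 221. ] F [-0.  -0.6 -2.7] w 0.129 q [-0.66  0.2   0.3   1.9  -0.07  1.05  1.18]
shift m total [ 0.0006 -0.4372  0.108 ] turn [-0.3509  0.0023 -0.001 ]
```

View pics/s2.png

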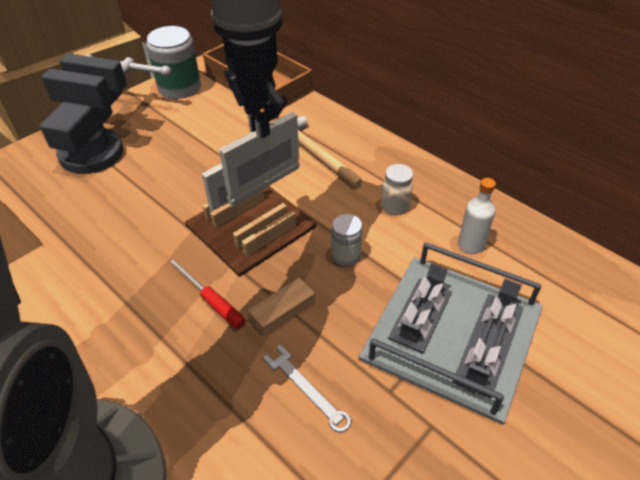

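The side view shows the long panel lifted clear of the stand, held at about (262,155). Carrying it to the long slot.

Call:
play_rows:
  steps:
    - {"jaw":1,"tx":0,"ty":-0.0364,"tz":0.009,"ax":0,"ay":0,"az":0}
    - {"jaw":1,"tx":0,"ty":-0.0364,"tz":0.009,"ax":0,"ay":0,"az":0}
    - {"jaw":1,"tx":0,"ty":-0.0364,"tz":0.009,"ax":0,"ay":0,"az":0}
    - {"jaw":1,"tx":0,"ty":-0.0364,"tz":0.009,"ax":0,"ay":0,"az":0}
    - {"jaw":1,"tx":0,"ty":-0.0364,"tz":0.009,"ax":0,"ay":0,"az":0}
    - {"jaw":1,"tx":0,"ty":-0.0364,"tz":0.009,"ax":0,"ay":0,"az":0}
    - {"jaw":1,"tx":0,"ty":-0.0364,"tz":0.009,"ax":0,"ay":0,"az":0}
    - {"jaw":1,"tx":0,"ty":-0.0364,"tz":0.009,"ax":0,"ay":0,"az":0}

```text
t: 6.2
tool_pos: [576.0, -146.9, 218.0]
orientation: [[-0.002, 0.07, 0.998], [-0.0, 0.998, -0.07], [-1.0, -0.0, -0.002]]
force: [1.0, 0.5, -2.7]
width: 0.133
```

Call:
play_rows:
  steps:
    - {"jaw":1,"tx":0,"ty":-0.0364,"tz":0.009,"ax":0,"ay":0,"az":0}
    - {"jaw":1,"tx":0,"ty":-0.0364,"tz":0.009,"ax":0,"ay":0,"az":0}
    - {"jaw":1,"tx":0,"ty":-0.0364,"tz":0.009,"ax":0,"ay":0,"az":0}
    - {"jaw":1,"tx":0,"ty":-0.0364,"tz":0.009,"ax":0,"ay":0,"az":0}
    - {"jaw":1,"tx":0,"ty":0,"tz":0,"ax":-0.12,"ay":0,"az":0}
    - {"jaw":1,"tx":0,"ty":0,"tz":0,"ax":-0.12,"ay":0,"az":0}
    - {"jaw":1,"tx":0,"ty":0,"tz":0,"ax":-0.11,"ay":0,"az":0}
    - {"jaw":1,"tx":0,"ty":0,"tz":0,"ax":0,"ay":0,"az":0}

```text
t: 7.0
tool_pos: [601.7, -293.2, 217.8]
orientation: [[-0.002, -0.278, 0.961], [0.001, 0.961, 0.278], [-1.0, 0.001, -0.002]]
force: [0.2, 0.4, -2.1]
width: 0.125
```

```bash
cat > chk.py <<'E'
from h import *
import sys
np.set_printoptions(precision=3,suppress=True)
x,y,zt,L=map(float,sys.argv[1:5]); tag=sys.argv[5]
c0=np.array([x,y]); ex=np.array([np.cos(.281),np.sin(.281)]); ey=np.array([-ex[1],ex[0]])
go((x,y,zt),0.281)
print('R',np.array(bot.sense()['orientation']).ravel())
for n in ["scene","side","wrist"]:
    s=bot.sense();p,d=snap(n,tag+'_'+n+'.png'); W=cloud(n,d,s)
    m0=bot.outline_of(n,sys.argv[6])
    if not m0: print(n,'none');continue
    print(n,m0[0]['confidence'],end=' ')
    k=m0[0]['pixels'];k=cv2.erode(k.astype(np.uint8),np.ones((3,3)))>0
    P=W[k];P=P[~np.isnan(P[:,0])]
    u=(P[:,:2]-c0)@ex;v=(P[:,:2]-c0)@ey;z=P[:,2]
    print('u',np.percentile(u,[1,99]).round(1),'v',np.percentile(v,[2,50,98]).round(1),'z',np.percentile(z,[1,50,99]).round(1))
    # plane fit
    from numpy.linalg import svd
    ok=np.abs(v-np.median(v))<15
    A=np.c_[u,z,np.ones(len(u))][ok]
    for i in range(5):
        w=np.linalg.lstsq(A,v[ok],rcond=None)[0]; r=abs(A@w-v[ok]); A=A[r<4]; idx=np.where(ok)[0][r>=4]; ok[idx]=False
    print('  face: dv/du %.3f dv/dz %.3f'%(w[0],w[1]),len(A))
E
python3 chk.py 603 -293.5 220 150 a long_panel_center
```

```text
t 7.0 pos [ 601.7 -293.2  217.8] F [ 0.2  0.4 -2.1] w 0.125 q [ 0.05  0.43  0.42  1.62 -0.19  1.13  2.37]
shift m total [-0.002 -0.001  0.001] turn [ 0.001 -0.002 -0.001]
R [-0.002 -0.278  0.961  0.001  0.961  0.278 -1.     0.001 -0.002]
scene 0.7 u [-66.8  73.9] v [-3.2  6.8  8.2] z [143.8 201.9 250.7]
  face: dv/du -0.008 dv/dz 0.005 1458
side 0.86 u [-78.2  59.5] v [-4.8  0.2  5.5] z [138.8 248.9 252.1]
  face: dv/du -0.006 dv/dz -0.002 798
wrist 0.6 u [-74.5  47.7] v [-6.   0.2  6.4] z [249.4 250.8 252.2]
  face: dv/du -0.001 dv/dz -0.045 5220
```

Call:
play_rows:
  steps:
    - {"jaw":1,"tx":0.01,"ty":-0.0006,"tz":0.0014,"ax":0,"ay":-0.002,"az":0}
    - {"jaw":1,"tx":0.02,"ty":0,"tz":0,"ax":0,"ay":0,"az":0}
    - {"jaw":1,"tx":0.02,"ty":0,"tz":0,"ax":0,"ay":0,"az":0}
    - {"jaw":1,"tx":0.015,"ty":0,"tz":0,"ax":0,"ay":0,"az":0}
    - {"jaw":1,"tx":0.01,"ty":0,"tz":0,"ax":0,"ay":0,"az":0}
    - {"jaw":1,"tx":0.008,"ty":0,"tz":0,"ax":0,"ay":0,"az":0}
    - {"jaw":1,"tx":0,"ty":0,"tz":0,"ax":0,"ay":0,"az":0}
    - {"jaw":1,"tx":0,"ty":0,"tz":0,"ax":0,"ay":0,"az":0}

```text
t: 8.1
tool_pos: [604.3, -293.7, 137.1]
orientation: [[0.002, -0.276, 0.961], [0.0, 0.961, 0.276], [-1.0, -0.0, 0.002]]
force: [-0.5, -0.3, -2.4]
width: 0.131
```

```bash
python3 chk.py 603 -293.5 107 150 b long_panel_center
```

```text
t 8.1 pos [ 604.3 -293.7  137.1] F [-0.5 -0.3 -2.4] w 0.131 q [ 0.08  0.51  0.39  1.7  -0.23  0.98  2.4 ]
shift m total [ 0.03   0.001 -0.001] turn [-0.001  0.002  0.   ]
R [ 0.002 -0.276  0.961  0.     0.961  0.276 -1.    -0.     0.002]
scene 0.93 u [-63.8  76.6] v [-4.6  5.5  7. ] z [ 64.2 122.2 170.9]
  face: dv/du -0.011 dv/dz 0.008 1159
side 0.89 u [-75.6  51.2] v [-5.9 -1.1  3.7] z [ 63.8 167.7 171.4]
  face: dv/du -0.002 dv/dz 0.007 650
wrist 0.56 u [-72.6  49.6] v [-7.1 -0.7  5.4] z [167.7 169.1 170.4]
  face: dv/du 0.001 dv/dz -0.164 5266
```

View pics/b_scene.png

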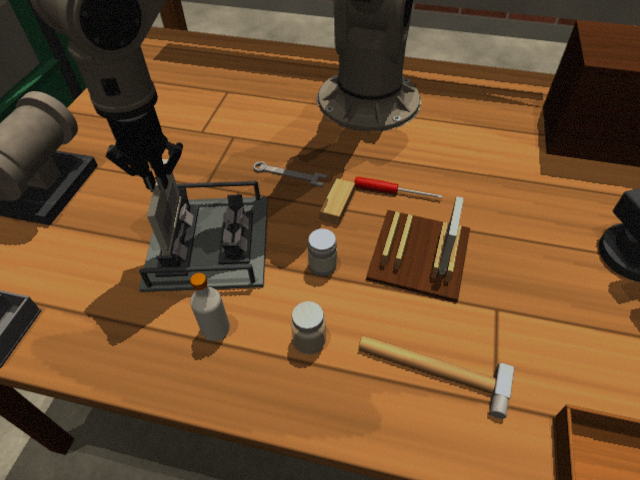

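View pics/b_side.png

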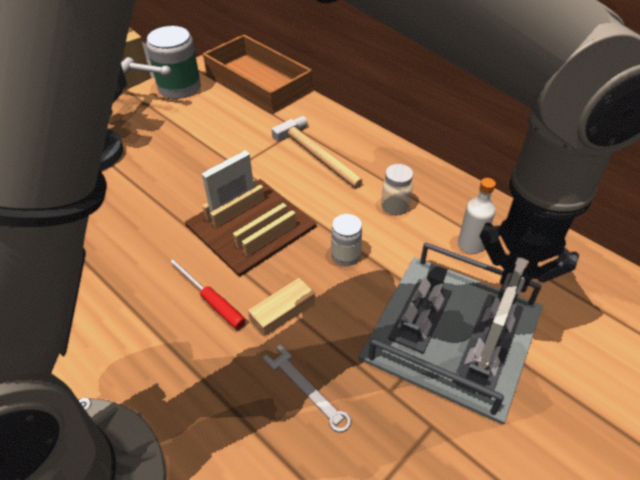

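In the side view the panel is lined up over the long slot at about (500,310), and the depth fit agrees within 1 mm. Pressing down in small steps and watching the force.

Call:
play_rows:
  steps:
    - {"jaw":1,"tx":0.004,"ty":0.0006,"tz":-0.001,"ax":0,"ay":0.002,"az":0}
    - {"jaw":1,"tx":0.004,"ty":0,"tz":0,"ax":0,"ay":0,"az":0}
    - {"jaw":1,"tx":0.003,"ty":0,"tz":0,"ax":0,"ay":0,"az":0}
    - {"jaw":1,"tx":0.003,"ty":0,"tz":0,"ax":0,"ay":0,"az":0}
    - {"jaw":1,"tx":0.003,"ty":0,"tz":0,"ax":0,"ay":0,"az":0}
    - {"jaw":1,"tx":0.003,"ty":0,"tz":0,"ax":0,"ay":0,"az":0}
    - {"jaw":1,"tx":0,"ty":0,"tz":0,"ax":0,"ay":0,"az":0}
    - {"jaw":1,"tx":0,"ty":0,"tz":0,"ax":0,"ay":0,"az":0}

```text
t: 9.2
tool_pos: [603.5, -293.2, 116.9]
orientation: [[0.001, -0.277, 0.961], [-0.0, 0.961, 0.277], [-1.0, -0.001, 0.001]]
force: [0.8, 0.2, 4.7]
width: 0.131
```

Call:
play_rows:
  steps:
    - {"jaw":1,"tx":0.003,"ty":0,"tz":0,"ax":0,"ay":0,"az":0}
    - {"jaw":1,"tx":0.003,"ty":0,"tz":0,"ax":0,"ay":0,"az":0}
    - {"jaw":1,"tx":0.002,"ty":0,"tz":0,"ax":0,"ay":0,"az":0}
    - {"jaw":1,"tx":0.002,"ty":0,"tz":0,"ax":0,"ay":0,"az":0}
    - {"jaw":1,"tx":0,"ty":0,"tz":0,"ax":0,"ay":0,"az":0}
    - {"jaw":1,"tx":0,"ty":0,"tz":0,"ax":0,"ay":0,"az":0}
    - {"jaw":1,"tx":0,"ty":0,"tz":0,"ax":0,"ay":0,"az":0}
    - {"jaw":1,"tx":0,"ty":0,"tz":0,"ax":0,"ay":0,"az":0}

```text
t: 10.0
tool_pos: [603.6, -294.2, 108.5]
orientation: [[0.002, -0.276, 0.961], [-0.001, 0.961, 0.276], [-1.0, -0.002, 0.002]]
force: [-5.5, 0.8, 23.2]
width: 0.13
```

```bash
python3 chk.py 603 -293.5 107 150 c long_panel_center
```

```text
t 10.0 pos [ 603.6 -294.2  108.5] F [-5.5  0.8 23.2] w 0.13 q [ 0.08  0.54  0.38  1.72 -0.24  0.93  2.41]
shift m total [ 0.002  0.001 -0.   ] turn [-0.002  0.002  0.002]
R [ 0.002 -0.276  0.961 -0.001  0.961  0.276 -1.    -0.002  0.002]
scene 0.59 u [-62.6  75.5] v [-4.5  5.7  7.5] z [ 39.5  99.8 142. ]
  face: dv/du -0.010 dv/dz -0.025 939
side 0.63 u [-76.7  46.4] v [-6.  -0.9  5. ] z [ 59.  139.4 142.6]
  face: dv/du -0.007 dv/dz -0.007 550
wrist 0.82 u [-73.5  48.5] v [-7.5 -1.5  4.8] z [139.1 140.4 141.8]
  face: dv/du -0.002 dv/dz 1.096 5207
```

Call:
play_rows:
  steps:
    - {"jaw":1,"tx":0.002,"ty":0,"tz":0,"ax":0,"ay":0,"az":0}
    - {"jaw":1,"tx":0,"ty":0,"tz":0,"ax":0,"ay":0,"az":0}
    - {"jaw":1,"tx":0.001,"ty":0,"tz":0,"ax":0,"ay":0,"az":0}
    - {"jaw":1,"tx":0,"ty":0,"tz":0,"ax":0,"ay":0,"az":0}
    - {"jaw":1,"tx":0,"ty":0,"tz":0,"ax":0,"ay":0,"az":0}
    - {"jaw":1,"tx":0,"ty":0,"tz":0,"ax":0,"ay":0,"az":0}
    - {"jaw":1,"tx":0,"ty":0,"tz":0,"ax":0,"ay":0,"az":0}
    - {"jaw":1,"tx":0,"ty":0,"tz":0,"ax":0,"ay":0,"az":0}

```text
t: 11.1
tool_pos: [604.3, -296.1, 108.3]
orientation: [[0.005, -0.275, 0.962], [-0.003, 0.962, 0.275], [-1.0, -0.004, 0.004]]
force: [-13.9, -1.1, 54.0]
width: 0.131
```

The panel stops hard at TCP z 108.3 with 54 N, and its top is at about 140, so it is home. I'll ease off the load, release and retreat.

Call:
play_rows:
  steps:
    - {"jaw":1,"tx":-0.002,"ty":0.0015,"tz":0,"ax":0,"ay":0,"az":0}
    - {"jaw":1,"tx":-0.001,"ty":0,"tz":0,"ax":0,"ay":0,"az":0}
    - {"jaw":1,"tx":0,"ty":0,"tz":0,"ax":0,"ay":0,"az":0}
    - {"jaw":-0.5,"tx":0,"ty":0,"tz":0,"ax":0,"ay":0,"az":0}
    - {"jaw":-1,"tx":0,"ty":0,"tz":0,"ax":0,"ay":0,"az":0}
    - {"jaw":-1,"tx":0,"ty":0,"tz":0,"ax":0,"ay":0,"az":0}
    - {"jaw":-1,"tx":0,"ty":0,"tz":0,"ax":0,"ay":0,"az":0}
    - {"jaw":-1,"tx":0,"ty":0,"tz":0,"ax":0,"ay":0,"az":0}

```text
t: 11.9
tool_pos: [602.4, -291.6, 106.4]
orientation: [[-0.0, -0.277, 0.961], [0.0, 0.961, 0.277], [-1.0, 0.0, -0.0]]
force: [-0.8, 0.1, -0.9]
width: 0.961
```

Call:
play_rows:
  steps:
    - {"jaw":-1,"tx":-0.01,"ty":0,"tz":0,"ax":0,"ay":0,"az":0}
    - {"jaw":-1,"tx":-0.02,"ty":0,"tz":0,"ax":0,"ay":0,"az":0}
    - {"jaw":-1,"tx":-0.025,"ty":0,"tz":0,"ax":0,"ay":0,"az":0}
    - {"jaw":-1,"tx":-0.03,"ty":0,"tz":0,"ax":0,"ay":0,"az":0}
    - {"jaw":-1,"tx":-0.035,"ty":0,"tz":0,"ax":0,"ay":0,"az":0}
    - {"jaw":-1,"tx":0,"ty":0,"tz":0,"ax":0.12,"ay":0,"az":0}
    - {"jaw":-1,"tx":0,"ty":0,"tz":0,"ax":0.12,"ay":0,"az":0}
    - {"jaw":-1,"tx":0,"ty":0,"tz":0,"ax":0.11,"ay":0,"az":0}

```text
t: 12.7
tool_pos: [602.6, -291.7, 227.8]
orientation: [[0.001, 0.075, 0.997], [-0.0, 0.997, -0.075], [-1.0, -0.0, 0.001]]
force: [-0.1, -0.0, -0.2]
width: 1.001
```

```bash
python3 chk.py 603 -293.5 107 150 d long_panel_center; python3 -c "
from h import *
go((518.6,250,230),-0.07)"
```

```text
t 12.7 pos [ 602.6 -291.7  227.8] F [-0.1 -0.  -0.2] w 1.001 q [-0.    0.43  0.5   1.62 -0.22  1.15  2.04]
shift m total [ 0.121 -0.002  0.   ] turn [-0.356  0.001  0.   ]
R [ 0.001  0.075  0.997 -0.     0.997 -0.075 -1.    -0.     0.001]
scene 0.74 u [-66.6  75.1] v [-3.6  6.5  7.9] z [ 41.7 111.9 142.5]
  face: dv/du -0.008 dv/dz -0.025 1129
side 0.94 u [-76.8  68.2] v [-4.8  0.2  5.3] z [ 56.4 139.6 142.6]
  face: dv/du 0.006 dv/dz -0.008 633
wrist 0.91 u [-72.3  70.6] v [-5.2  2.6  7.7] z [ 75.8 140.2 142. ]
  face: dv/du 0.000 dv/dz -0.136 2502
t 13.0 pos [ 602.6 -291.7  226.9] F [-0.1  0.3 -0.3] w 1.002 q [-0.    0.43  0.49  1.62 -0.22  1.15  2.05]
shift m total [-0.0032  0.5348 -0.1201] turn [ 0.0029  0.0001 -0.    ]
```

View pics/d_scene.png

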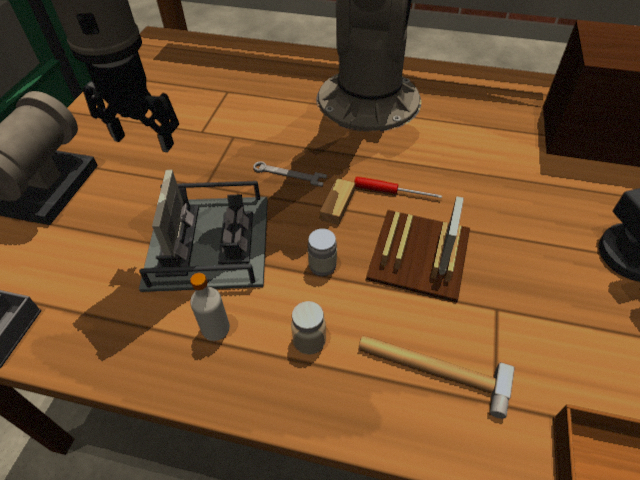

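The scene view shows the long panel standing alone in the long slot at about (170,220). Its top is at about 140 mm, as a home panel should be. Now the short panel.

Call:
play_rows:
  steps:
    - {"jaw":-1,"tx":0,"ty":0.0382,"tz":-0.0086,"ax":0,"ay":0,"az":0}
    - {"jaw":-1,"tx":0,"ty":0.0382,"tz":-0.0086,"ax":0,"ay":0,"az":0}
    - {"jaw":-1,"tx":0,"ty":0.0382,"tz":-0.0086,"ax":0,"ay":0,"az":0}
    - {"jaw":-1,"tx":0,"ty":0.0382,"tz":-0.0086,"ax":0,"ay":0,"az":0}
    - {"jaw":-1,"tx":0,"ty":0.0382,"tz":-0.0086,"ax":0,"ay":0,"az":0}
    - {"jaw":-1,"tx":0,"ty":0.0382,"tz":-0.0086,"ax":0,"ay":0,"az":0}
    - {"jaw":-1,"tx":0,"ty":0.0382,"tz":-0.0086,"ax":0,"ay":0,"az":0}
    - {"jaw":-1,"tx":0,"ty":0.0382,"tz":-0.0086,"ax":0,"ay":0,"az":0}

```text
t: 13.8
tool_pos: [554.8, 19.3, 226.9]
orientation: [[0.0, 0.068, 0.998], [0.0, 0.998, -0.068], [-1.0, 0.0, 0.0]]
force: [1.3, -0.7, -0.2]
width: 1.002
```

Call:
play_rows:
  steps:
    - {"jaw":-1,"tx":-0.003,"ty":0.0382,"tz":-0.0086,"ax":0,"ay":0,"az":0}
    - {"jaw":-1,"tx":0,"ty":0.0382,"tz":-0.0086,"ax":0,"ay":0,"az":0}
    - {"jaw":-1,"tx":0,"ty":0.0382,"tz":-0.0086,"ax":0,"ay":0,"az":0}
    - {"jaw":-1,"tx":0,"ty":0.0382,"tz":-0.0086,"ax":0,"ay":0,"az":0}
    - {"jaw":-1,"tx":0,"ty":0.0382,"tz":-0.0086,"ax":0,"ay":0,"az":0}
    - {"jaw":-1,"tx":0,"ty":0.0382,"tz":-0.0086,"ax":0,"ay":0,"az":0}
    - {"jaw":-1,"tx":0,"ty":0,"tz":0,"ax":0,"ay":0,"az":0}
    - {"jaw":-1,"tx":0,"ty":0,"tz":0,"ax":0,"ay":0,"az":0}

```text
t: 14.6
tool_pos: [519.6, 250.7, 229.5]
orientation: [[-0.0, 0.067, 0.998], [-0.0, 0.998, -0.067], [-1.0, -0.0, -0.0]]
force: [0.1, -0.6, -0.1]
width: 0.996
```

```bash
python3 - <<'E'
from h import *
go((518.6,250,100),-0.07)
p,d=snap("wrist",'w3.png'); W=cloud("wrist",d).reshape(-1,3);W=W[~np.isnan(W[:,0])]
m=(abs(W[:,0]-518)<110)&(abs(W[:,1]-249)<30)&(W[:,2]>126)&(W[:,2]<140)
Q=W[m];print(len(Q),Q[:,2].mean(),cv2.minAreaRect(Q[:,:2].astype(np.float32)))
E
```

```text
t 14.6 pos [519.6 250.7 229.5] F [ 0.1 -0.6 -0.1] w 0.996 q [-0.78  0.25  0.27  1.82 -0.07  1.09  1.01]
shift m total [ 0.1295 -0.0007 -0.0009] turn [ 0.0033 -0.0001  0.0003]
2173 132.50693427200545 ((519.3284912109375, 249.6943817138672), (13.99665355682373, 100.1083755493164), 85.96302032470703)
```

View pics/w3.png

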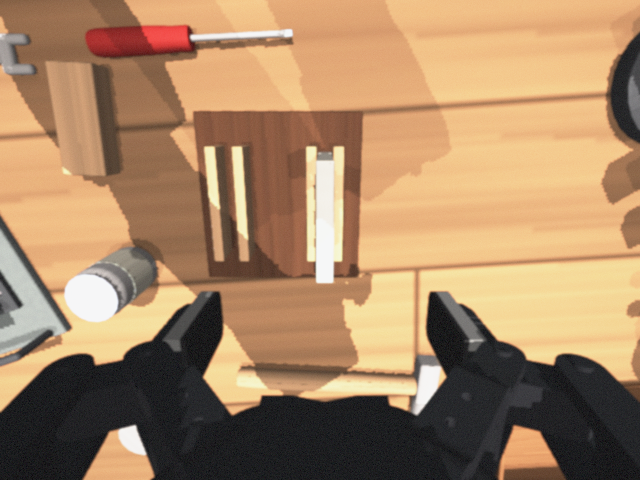

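The wrist view shows the short panel centred between the fingers, running from (325,155) to (325,280). The depth fit puts it at (519.1, 249.9).

Call:
play_rows:
  steps:
    - {"jaw":-1,"tx":0.025,"ty":-0.0008,"tz":-0.0004,"ax":0.003,"ay":0,"az":0}
    - {"jaw":-1,"tx":0.025,"ty":0,"tz":0,"ax":0,"ay":0,"az":0}
    - {"jaw":-1,"tx":0.025,"ty":0,"tz":0,"ax":0,"ay":0,"az":0}
    - {"jaw":-1,"tx":0.025,"ty":0,"tz":0,"ax":0,"ay":0,"az":0}
    - {"jaw":-1,"tx":0.02,"ty":0,"tz":0,"ax":0,"ay":0,"az":0}
    - {"jaw":-1,"tx":0.01,"ty":0,"tz":0,"ax":0,"ay":0,"az":0}
    - {"jaw":1,"tx":0,"ty":0,"tz":0,"ax":0,"ay":0,"az":0}
    - {"jaw":1,"tx":0,"ty":0,"tz":0,"ax":0,"ay":0,"az":0}
  squeeze: 80

```text
t: 15.45
tool_pos: [520.0, 249.0, 100.4]
orientation: [[0.001, 0.073, 0.997], [0.0, 0.997, -0.073], [-1.0, 0.0, 0.001]]
force: [-1.8, 0.1, -0.1]
width: 0.695
```

Call:
play_rows:
  steps:
    - {"jaw":1,"tx":0,"ty":0,"tz":0,"ax":0,"ay":0,"az":0}
    - {"jaw":1,"tx":0,"ty":0,"tz":0,"ax":0,"ay":0,"az":0}
    - {"jaw":1,"tx":0,"ty":0,"tz":0,"ax":0,"ay":0,"az":0}
    - {"jaw":1,"tx":0,"ty":0,"tz":0,"ax":0,"ay":0,"az":0}
    - {"jaw":1,"tx":0,"ty":0,"tz":0,"ax":0,"ay":0,"az":0}
    - {"jaw":1,"tx":0,"ty":0,"tz":0,"ax":0,"ay":0,"az":0}
    - {"jaw":1,"tx":0,"ty":0,"tz":0,"ax":0,"ay":0,"az":0}
    - {"jaw":1,"tx":0,"ty":0,"tz":0,"ax":0,"ay":0,"az":0}

```text
t: 16.25
tool_pos: [519.7, 249.9, 100.6]
orientation: [[0.001, 0.072, 0.997], [0.001, 0.997, -0.072], [-1.0, 0.001, 0.001]]
force: [-2.1, 0.5, 9.4]
width: 0.133
```

Call:
play_rows:
  steps:
    - {"jaw":1,"tx":-0.005,"ty":0,"tz":0,"ax":0,"ay":0,"az":0}
    - {"jaw":1,"tx":-0.01,"ty":0,"tz":0,"ax":0,"ay":0,"az":0}
    - {"jaw":1,"tx":-0.02,"ty":0,"tz":0,"ax":0,"ay":0,"az":0}
    - {"jaw":1,"tx":-0.025,"ty":0,"tz":0,"ax":0,"ay":0,"az":0}
    - {"jaw":1,"tx":-0.025,"ty":0,"tz":0,"ax":0,"ay":0,"az":0}
    - {"jaw":1,"tx":-0.025,"ty":0,"tz":0,"ax":0,"ay":0,"az":0}
    - {"jaw":1,"tx":-0.01,"ty":0,"tz":0,"ax":0,"ay":0,"az":0}
    - {"jaw":1,"tx":0,"ty":0,"tz":0,"ax":0,"ay":0,"az":0}

```text
t: 17.05
tool_pos: [519.9, 249.7, 221.0]
orientation: [[0.002, 0.073, 0.997], [0.002, 0.997, -0.073], [-1.0, 0.002, 0.002]]
force: [0.1, 0.1, -2.0]
width: 0.129
```

```bash
python3 - <<'E'
from h import *
go((569.8,-178.1,220),0.281)
snap("side",'s3.png')
E
```

```text
t 17.05 pos [519.9 249.7 221. ] F [ 0.1  0.1 -2. ] w 0.129 q [-0.78  0.25  0.27  1.83 -0.08  1.06  1.01]
shift m total [ 0.0005 -0.4231  0.0809] turn [-0.3538  0.0021 -0.0013]
```

View pics/s3.png

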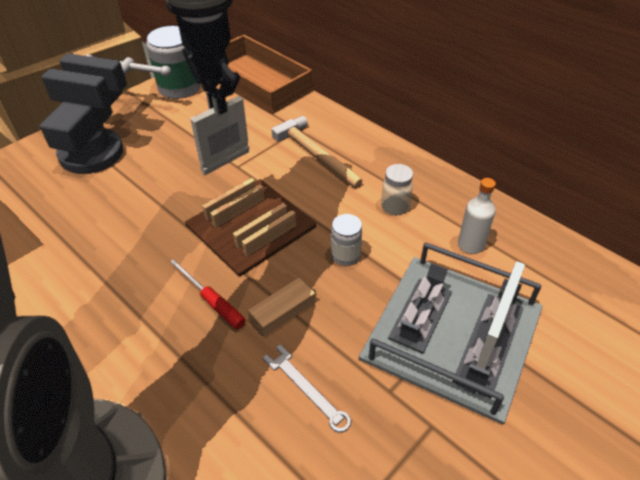

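The side view shows the short panel lifted at about (220,135) and the long panel standing in its slot at about (503,318).

Call:
play_rows:
  steps:
    - {"jaw":1,"tx":0,"ty":-0.0353,"tz":0.0068,"ax":0,"ay":0,"az":0}
    - {"jaw":1,"tx":0,"ty":-0.0353,"tz":0.0068,"ax":0,"ay":0,"az":0}
    - {"jaw":1,"tx":0,"ty":-0.0353,"tz":0.0068,"ax":0,"ay":0,"az":0}
    - {"jaw":1,"tx":0,"ty":-0.0353,"tz":0.0068,"ax":0,"ay":0,"az":0}
    - {"jaw":1,"tx":0,"ty":-0.0353,"tz":0.0068,"ax":0,"ay":0,"az":0}
    - {"jaw":1,"tx":0,"ty":-0.0353,"tz":0.0068,"ax":0,"ay":0,"az":0}
    - {"jaw":1,"tx":0,"ty":-0.0353,"tz":0.0068,"ax":0,"ay":0,"az":0}
    - {"jaw":1,"tx":0,"ty":-0.0353,"tz":0.0068,"ax":0,"ay":0,"az":0}

```text
t: 17.9
tool_pos: [552.3, -37.6, 218.2]
orientation: [[-0.002, 0.073, 0.997], [-0.0, 0.997, -0.073], [-1.0, -0.001, -0.002]]
force: [0.8, -0.1, -2.1]
width: 0.134
```

Call:
play_rows:
  steps:
    - {"jaw":1,"tx":0,"ty":-0.0353,"tz":0.0068,"ax":0,"ay":0,"az":0}
    - {"jaw":1,"tx":0,"ty":-0.0353,"tz":0.0068,"ax":0,"ay":0,"az":0}
    - {"jaw":1,"tx":0,"ty":-0.0353,"tz":0.0068,"ax":0,"ay":0,"az":0}
    - {"jaw":1,"tx":0,"ty":-0.0353,"tz":0.0068,"ax":0,"ay":0,"az":0}
    - {"jaw":1,"tx":0,"ty":0,"tz":0,"ax":-0.12,"ay":0,"az":0}
    - {"jaw":1,"tx":0,"ty":0,"tz":0,"ax":-0.12,"ay":0,"az":0}
    - {"jaw":1,"tx":0,"ty":0,"tz":0,"ax":-0.113,"ay":0,"az":0}
    - {"jaw":1,"tx":0,"ty":0,"tz":0,"ax":0,"ay":0,"az":0}

```text
t: 18.7
tool_pos: [569.1, -179.0, 218.1]
orientation: [[-0.002, -0.278, 0.961], [0.0, 0.961, 0.278], [-1.0, 0.001, -0.002]]
force: [-0.3, -0.4, -1.4]
width: 0.131
```

```bash
python3 chk.py 569.8 -178.1 137 100 e short_panel_center
```

```text
t 18.7 pos [ 569.1 -179.   218.1] F [-0.3 -0.4 -1.4] w 0.131 q [-0.14  0.31  0.42  1.79 -0.14  1.08  2.18]
shift m total [0.081 0.001 0.001] turn [ 0.001 -0.002 -0.001]
R [-0.002 -0.278  0.961  0.     0.961  0.278 -1.     0.001 -0.002]
scene 0.83 u [-37.8  48.8] v [-4.1  5.4  6.8] z [144.1 205.4 251. ]
  face: dv/du -0.042 dv/dz -0.009 577
side 0.6 u [-53.6  29.4] v [-8.5 -5.1  3.7] z [138.6 211.2 251.6]
  face: dv/du -0.075 dv/dz 0.015 684
wrist 0.93 u [-51.4  45.8] v [-7.2 -1.   4.9] z [173.6 250.8 252.3]
  face: dv/du -0.000 dv/dz -0.004 4198
```

Call:
play_rows:
  steps:
    - {"jaw":1,"tx":0.01,"ty":0.001,"tz":0.002,"ax":0,"ay":-0.002,"az":0}
    - {"jaw":1,"tx":0.02,"ty":0,"tz":0,"ax":0,"ay":0,"az":0}
    - {"jaw":1,"tx":0.02,"ty":0,"tz":0,"ax":0,"ay":0,"az":0}
    - {"jaw":1,"tx":0.015,"ty":0,"tz":0,"ax":0,"ay":0,"az":0}
    - {"jaw":1,"tx":0.01,"ty":0,"tz":0,"ax":0,"ay":0,"az":0}
    - {"jaw":1,"tx":0.006,"ty":0,"tz":0,"ax":0,"ay":0,"az":0}
    - {"jaw":1,"tx":0,"ty":0,"tz":0,"ax":0,"ay":0,"az":0}
    - {"jaw":1,"tx":0,"ty":0,"tz":0,"ax":0,"ay":0,"az":0}

```text
t: 19.8
tool_pos: [572.0, -177.6, 139.1]
orientation: [[0.002, -0.276, 0.961], [0.0, 0.961, 0.276], [-1.0, -0.0, 0.002]]
force: [-0.7, -0.4, -0.6]
width: 0.13
```

```bash
python3 chk.py 569.8 -178.1 107 100 f short_panel_center; python3 - <<'E'
from h import *
s=bot.sense();p,d=snap("wrist");W=cloud("wrist",d,s).reshape(-1,3)
W=W[~np.isnan(W[:,0])]
Q=W[(np.hypot(W[:,0]-570,W[:,1]+178)<70)&(abs(W[:,2]-171)<7)]
ey=np.array([-.277,.961]);Q=Q[abs((Q[:,:2]-[569.8,-178.1])@ey)<10]
r=cv2.minAreaRect(Q[:,:2].astype(np.float32));print(len(Q),r,(np.array(r[0])-[569.8,-178.1])@np.array([[.961,-.277],[.277,.961]]))
E
```

```text
t 19.8 pos [ 572.  -177.6  139.1] F [-0.7 -0.4 -0.6] w 0.13 q [-0.12  0.39  0.4   1.87 -0.19  0.92  2.22]
shift m total [ 0.032  0.    -0.002] turn [-0.001  0.003  0.   ]
R [ 0.002 -0.276  0.961  0.     0.961  0.276 -1.    -0.     0.002]
scene none
side 0.62 u [-50.7  38.3] v [-7.9 -4.4  4.3] z [ 61.8 135.2 172.7]
  face: dv/du -0.061 dv/dz 0.030 558
wrist 0.91 u [-48.9  48.6] v [-6.7 -0.3  5.7] z [ 88.8 171.  172.3]
  face: dv/du 0.002 dv/dz -0.017 4229
6673 ((570.5116577148438, -177.4140625), (100.34919738769531, 19.906864166259766), 18.75867462158203) [0.87390775 0.46205675]
```

View pics/f_scene.png

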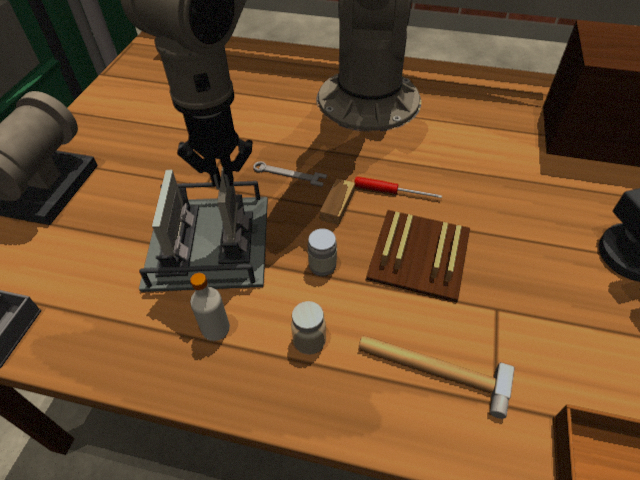

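View pics/f_wrist.png

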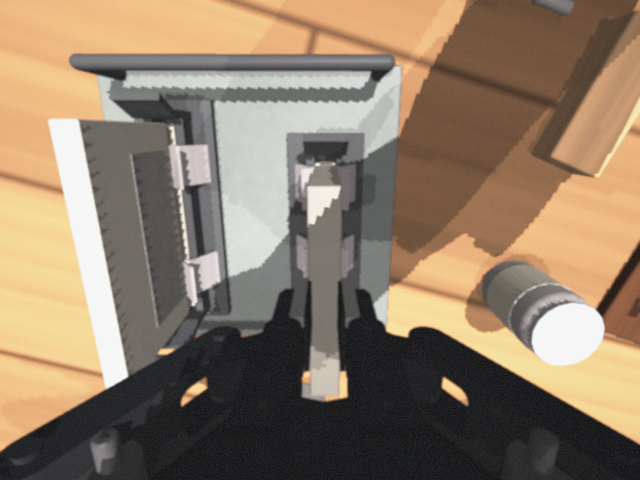

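The wrist view shows the short panel in line over the short slot, from (323,185) to (323,390), with the clips evenly on both sides. It is centred within about 1 mm, so I'll press.

Call:
play_rows:
  steps:
    - {"jaw":1,"tx":0.006,"ty":0,"tz":-0.0005,"ax":0,"ay":0.002,"az":0}
    - {"jaw":1,"tx":0.004,"ty":0,"tz":0,"ax":0,"ay":0,"az":0}
    - {"jaw":1,"tx":0.003,"ty":0,"tz":0,"ax":0,"ay":0,"az":0}
    - {"jaw":1,"tx":0.003,"ty":0,"tz":0,"ax":0,"ay":0,"az":0}
    - {"jaw":1,"tx":0.003,"ty":0,"tz":0,"ax":0,"ay":0,"az":0}
    - {"jaw":1,"tx":0.003,"ty":0,"tz":0,"ax":0,"ay":0,"az":0}
    - {"jaw":1,"tx":0,"ty":0,"tz":0,"ax":0,"ay":0,"az":0}
    - {"jaw":1,"tx":0,"ty":0,"tz":0,"ax":0,"ay":0,"az":0}

```text
t: 20.95
tool_pos: [571.6, -177.6, 116.6]
orientation: [[0.001, -0.276, 0.961], [-0.0, 0.961, 0.276], [-1.0, -0.0, 0.001]]
force: [1.9, -0.5, 3.3]
width: 0.128
```

Call:
play_rows:
  steps:
    - {"jaw":1,"tx":0.003,"ty":0,"tz":0,"ax":0,"ay":0,"az":0}
    - {"jaw":1,"tx":0.003,"ty":0,"tz":0,"ax":0,"ay":0,"az":0}
    - {"jaw":1,"tx":0.002,"ty":0,"tz":0,"ax":0,"ay":0,"az":0}
    - {"jaw":1,"tx":0.002,"ty":0,"tz":0,"ax":0,"ay":0,"az":0}
    - {"jaw":1,"tx":0,"ty":0,"tz":0,"ax":0,"ay":0,"az":0}
    - {"jaw":1,"tx":0,"ty":0,"tz":0,"ax":0,"ay":0,"az":0}
    - {"jaw":1,"tx":0,"ty":0,"tz":0,"ax":0,"ay":0,"az":0}
    - {"jaw":1,"tx":0,"ty":0,"tz":0,"ax":0,"ay":0,"az":0}

```text
t: 21.75
tool_pos: [571.9, -178.7, 108.4]
orientation: [[0.002, -0.276, 0.961], [-0.001, 0.961, 0.276], [-1.0, -0.001, 0.002]]
force: [-7.0, -0.5, 30.5]
width: 0.132
```

```bash
python3 chk.py 569.8 -178.1 107 100 g short_panel_center
```

```text
t 21.75 pos [ 571.9 -178.7  108.4] F [-7.  -0.5 30.5] w 0.132 q [-0.11  0.43  0.39  1.89 -0.21  0.86  2.24]
shift m total [ 0.001  0.001 -0.002] turn [-0.002  0.002  0.001]
R [ 0.002 -0.276  0.961 -0.001  0.961  0.276 -1.    -0.001  0.002]
scene 0.74 u [-32.3  51.6] v [-5.8  5.   6.9] z [ 51.4 103.6 142.5]
  face: dv/du -0.046 dv/dz -0.045 390
side 0.78 u [-51.  29.] v [-8.6 -4.6  3.2] z [ 59.5 118.8 142.1]
  face: dv/du -0.049 dv/dz 0.071 414
wrist 0.56 u [-49.3  48.4] v [-7.7 -1.3  4.8] z [ 53.8 140.4 141.8]
  face: dv/du 0.001 dv/dz -0.016 4261
```

One more small press to confirm that the floor is hard, as with the first panel.

Call:
play_rows:
  steps:
    - {"jaw":1,"tx":0.002,"ty":0,"tz":0,"ax":0,"ay":0,"az":0}
    - {"jaw":1,"tx":0,"ty":0,"tz":0,"ax":0,"ay":0,"az":0}
    - {"jaw":1,"tx":0,"ty":0,"tz":0,"ax":0,"ay":0,"az":0}
    - {"jaw":1,"tx":0,"ty":0,"tz":0,"ax":0,"ay":0,"az":0}
    - {"jaw":1,"tx":0,"ty":0,"tz":0,"ax":0,"ay":0,"az":0}
    - {"jaw":1,"tx":0,"ty":0,"tz":0,"ax":0,"ay":0,"az":0}
    - {"jaw":1,"tx":0,"ty":0,"tz":0,"ax":0,"ay":0,"az":0}
    - {"jaw":1,"tx":0,"ty":0,"tz":0,"ax":0,"ay":0,"az":0}

```text
t: 22.85
tool_pos: [572.6, -179.7, 108.3]
orientation: [[0.004, -0.275, 0.961], [-0.001, 0.961, 0.275], [-1.0, -0.002, 0.004]]
force: [-13.8, -2.6, 55.7]
width: 0.134
```

Call:
play_rows:
  steps:
    - {"jaw":1,"tx":-0.002,"ty":0.0005,"tz":0,"ax":0,"ay":0,"az":0}
    - {"jaw":1,"tx":-0.001,"ty":0,"tz":0,"ax":0,"ay":0,"az":0}
    - {"jaw":1,"tx":0,"ty":0,"tz":0,"ax":0,"ay":0,"az":0}
    - {"jaw":-0.5,"tx":0,"ty":0,"tz":0,"ax":0,"ay":0,"az":0}
    - {"jaw":-1,"tx":0,"ty":0,"tz":0,"ax":0,"ay":0,"az":0}
    - {"jaw":-1,"tx":0,"ty":0,"tz":0,"ax":0,"ay":0,"az":0}
    - {"jaw":-1,"tx":0,"ty":0,"tz":0,"ax":0,"ay":0,"az":0}
    - {"jaw":-1,"tx":0,"ty":0,"tz":0,"ax":0,"ay":0,"az":0}

```text
t: 23.65
tool_pos: [571.0, -177.0, 107.5]
orientation: [[-0.0, -0.277, 0.961], [-0.0, 0.961, 0.277], [-1.0, 0.0, -0.0]]
force: [-0.2, 0.3, -0.4]
width: 0.959
```

Call:
play_rows:
  steps:
    - {"jaw":-1,"tx":-0.01,"ty":0,"tz":0,"ax":0,"ay":0,"az":0}
    - {"jaw":-1,"tx":-0.02,"ty":0,"tz":0,"ax":0,"ay":0,"az":0}
    - {"jaw":-1,"tx":-0.025,"ty":0,"tz":0,"ax":0,"ay":0,"az":0}
    - {"jaw":-1,"tx":-0.03,"ty":0,"tz":0,"ax":0,"ay":0,"az":0}
    - {"jaw":-1,"tx":-0.035,"ty":0,"tz":0,"ax":0,"ay":0,"az":0}
    - {"jaw":-1,"tx":-0.02,"ty":0,"tz":0,"ax":0,"ay":0,"az":0}
    - {"jaw":-1,"tx":0,"ty":0,"tz":0,"ax":0,"ay":0,"az":0}
    - {"jaw":-1,"tx":0,"ty":0,"tz":0,"ax":0,"ay":0,"az":0}

```text
t: 24.45
tool_pos: [571.1, -177.1, 248.3]
orientation: [[0.001, -0.277, 0.961], [0.0, 0.961, 0.277], [-1.0, -0.0, 0.001]]
force: [-0.7, 0.1, -0.6]
width: 1.0
```

```bash
python3 chk.py 569.8 -178.1 107 100 i short_panel_center;python3 - <<'E'
from h import *
np.set_printoptions(precision=3,suppress=True)
for n in ["wrist","scene"]:
    s=bot.sense();p,d=snap(n);W=cloud(n,d,s).reshape(-1,3);W=W[~np.isnan(W[:,0])]
    for l,c in dict(long=(603,-293.5),short=(569.8,-178.1)).items():
        u=(W[:,:2]-c)@[.961,.277];v=(W[:,:2]-c)@[-.277,.961]
        k=(abs(u)<95)&(abs(v)<14)&(abs(W[:,2]-140)<5)
        r=cv2.minAreaRect(np.c_[u,v][k].astype(np.float32))
        print(n,l,k.sum(),'z',np.median(W[k,2]).round(1),r)
E
```

```text
t 24.45 pos [ 571.1 -177.1  248.3] F [-0.7  0.1 -0.6] w 1.0 q [-0.16  0.28  0.43  1.76 -0.13  1.13  2.17]
shift m total [ 0.141 -0.001 -0.002] turn [-0.001  0.001  0.   ]
R [ 0.001 -0.277  0.961  0.     0.961  0.277 -1.    -0.     0.001]
scene 0.71 u [-42.9  51.3] v [-4.8  5.1  7.4] z [ 55.3 120.9 142.8]
  face: dv/du -0.039 dv/dz -0.060 472
side 0.72 u [-51.4  42. ] v [-7.9 -4.7  3.7] z [ 61.3 129.4 142.4]
  face: dv/du -0.045 dv/dz 0.069 577
wrist 0.61 u [-49.2  48.1] v [-6.2 -0.5  5.8] z [ 74.6 140.4 142.1]
  face: dv/du -0.002 dv/dz -0.007 1230
wrist long 3402 z 140.3 ((0.04518890380859375, 0.4798440933227539), (14.977755546569824, 148.991455078125), 89.86796569824219)
wrist short 2025 z 140.4 ((0.7999725341796875, -0.31725025177001953), (100.1702651977539, 14.035150527954102), 0.30276209115982056)
scene long 486 z 140.5 ((-0.43768310546875, 0.19602108001708984), (151.70578002929688, 15.15042495727539), 0.11661175638437271)
scene short 315 z 140.5 ((0.9032096862792969, -0.6717987060546875), (14.683023452758789, 102.62716674804688), 89.79603576660156)
```

View pics/i_scene.png

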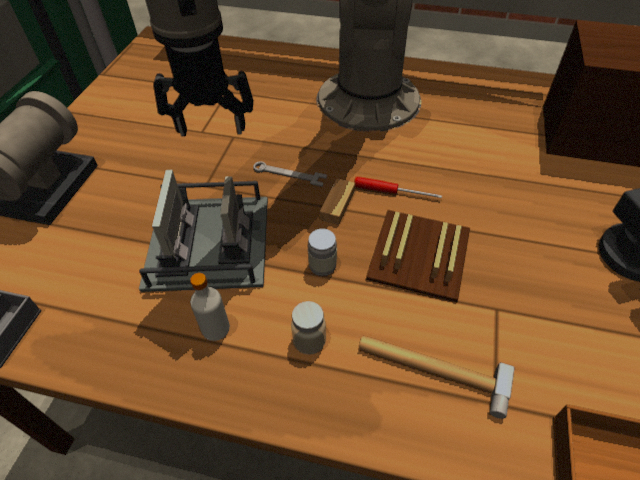

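The scene view shows both panels standing in their slots, long at about (168,220) and short at about (232,222). The stand is empty, nothing else has moved, and the gripper is clear. Handing in.

```bash
python3 -c "
from workcell import bot
print(bot.finish_job())"
```

```text
the job is handed in; nothing more can be done
None
```

Both panels are in the slots of their own length, pressed home and standing upright. I handed the job in at about 24.5 s of the 72 s allowed; it reported no verdict.

**Fit:** Each panel was pressed until it stopped hard on the slot floor, at about 55 N, with the tool at z 108.3 mm both times.

| Final depth check (wrist and scene cameras) | Long panel | Short panel |
|---|---|---|
| Top edge height (140 mm is home) | 140.3–140.5 mm | 140.4–140.5 mm |
| Off centre along the slot | within 0.5 mm | within 1 mm |
| Off centre across the slot | within 0.5 mm | within 0.7 mm |
| Out of line with the slot | below 0.01 rad | below 0.01 rad |

**Bystanders:** The other things on the bench look unmoved in the last scene picture; I did not measure them. The gripper was open and well above the rack.

**What disagreed:**
- For the short panel, face fits from the scene and side cameras gave turns of up to about -0.075 rad and leans of up to about 0.07 rad. The two cameras gave opposite leans, and the top-edge fit showed the panel in line. I took the face readings as outline artefacts. The short panel's uprightness therefore rests on its being fully seated and on its top edge being centred.
- The first two move calls were refused because rows were missing keys, so they moved nothing.

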